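# Fold out the drying hook and hang up the painted panel

## Task

Swing the folded hook on the drying board all the way out to its stop without straining it, then take the freshly painted fan panel out of its slotted stand and hang it on the hook by its window. Lower it gently until you feel the hook take its weight and keep hold for a moment before letting go: do not drop it, and never press it onto the hook with more than 15 N. Leave the bottle, jar and dish alone.

Things in the scene. Friction and masses are not known exactly. Their poses are not given: they have to be found in the camera images.
- board: Fixed upright plywood drying board, 300 wide (its x) x 15 thick (its y) x 250 mm high, origin under its centre on the table; z is up. Its front face is at y = -7.5 mm and looks along its -y; the two feet are behind it (+y). It carries the steel hook.
- hinge (a point): On the hook's vertical hinge axis, 40 mm in front of the board's face, at the NOMINAL height of the hook bar's axis (220 mm above the table); axes as the board's. The bracket is screwed on through a slot, so the real hook sits up to 11 mm lower or higher than this: its true height is not measured and must be felt or seen. It does not slide in use. Only the bracket is below the bar, at the hinge.
- hook (a joint): Hook angle about its vertical hinge, rad: 0 = folded flat, the bar along the board's -x with a 36 mm gap to the face behind it; grows as the tip swings outward, to 1.57 at a rigid stop, the bar then along the board's -y. Stiff: needs about 2.5 N at the tip, stays where left. Level round bar, 8 mm thick, ending in an upturned post (see post_out). Keep pushes at its tip under 24 N.
- bracket_twist (a joint): How far the springy sheet-steel bracket is twisted about the hinge axis by pushing on the hook, rad, on top of the hook's angle: 0 unloaded, positive when pushed outward; 0.01 rad for every 4 N at the tip (40 N m per rad). Straining it beyond 0.06 rad (24 N at the tip) bends the bracket.
- post_out (a point): Where the post at the hook's tip stands once the hook is fully out: 100 mm from the hinge axis along the board's -y, at the nominal height of the bar's axis (the same +-11 mm uncertainty); fixed, axes as the board's. The post is a round upright steel rod, 10 mm thick, its top 34 mm above the bar's axis.
- panel: The loose fan-shaped painted wooden panel, 8 mm thick (its y), 238 mm high (its z), 0.17 to 0.35 kg; origin in the middle of its bottom edge. Below, a round part 122 mm wide with a flat 110 mm foot; above, a neck 68 mm wide with a window, and on top a gripping tab. Both faces are alike: either may look out. At the start it stands upright in the slotted stand.
- panel_grip (a point): Middle of the panel's gripping tab, 216 mm above its bottom edge (tab: 50 mm wide along x, 8 mm thick along y, from about 196 to 238 mm); axes as the panel's.
- panel_notch (a point): Top of the panel's window on its middle line, 190 mm above the bottom edge, 26 mm below panel_grip; axes as the panel's. The window goes through along y, 40 mm wide (x); its sill is 68 mm below this point; its sides end 9 mm below it, and the roof rises at 25 degrees from there to this point, so the bar centres itself. Hung, this point is 4 mm above the bar's axis.
- stand: Fixed wooden stand, base 170 x 90 mm, origin under its centre. Its slot runs along its x, 10 mm wide, its floor 8 mm above the table and its cheeks' top 38 mm above the table: the panel must be raised 35 mm straight up to clear it.
- glue_bottle: Bystander: white bottle, 52 mm across, 130 mm high, origin under its centre.
- paint_jar: Bystander: small brown glass jar, 48 mm across, 60 mm high, origin under its centre.
- dish: Bystander: white dish, 70 mm across, 22 mm high, origin under its centre.
Not all that is in view belongs to the job. Of the things like the panel, leave any that is blue or purple; of the rest the larger one is meant.

How it is judged:
By the outcome, as a careful person would: the job done as asked, in the order asked, and still so for the second after the job is handed in, with the robot touching nothing.
It also fails if it takes over 72 s, if anything falls off the work surface, if the arm or the gripper's body presses on something with over 40 N, if the wrist force passes 120 N, or if a joint passes its speed limit or range.

## Robot

A 7-joint arm with a two-finger parallel gripper is mounted at the origin on the work surface. World frame = base frame: x ahead of the robot, y to its left, z up, the work surface at z = 0. Lengths are in m, angles in rad, forces in N, time in s.
With the tool pointing down it reaches from about 0.4 to 0.85 m from the base axis. Payload 4.5 kg.
Tool frame: the origin (TCP) lies on the centre line of the jaws, within the pads' length; the fingertips stand r.tcp_to_tips ahead of it and the grasp point (between the pads) lies 3 mm ahead of it (r.tcp_to_tips is the distance from the TCP to the fingertips, in m); z points along the fingers, y is the line along which they close (so a half turn about z gives the same grasp; the last joint's range is limited). The gripper opens to 88 mm and grips with 3 to 60 N. Pads are 18 mm wide; open, the fingers measure 123 mm over their backs; the gripper's body (75 mm by 187 mm) begins 45 mm behind the grasp point.
Start: joints at [1.147, 0.689, -0.195, 1.565, 0.157, 0.902, -0.215], TCP at [0.276, -0.561, 0.261] pointing down, gripper open.
Joint ranges: [-3.01, 3.01], [-0.46, 2.08], [-1.47, 1.51], [0.13, 2.56], [-1, 4.14], [0.04, 2.09], [-2.66, 2.66]. Speed limits (rad/s): [2.57, 2.57, 3.14, 3.14, 3.14, 3.14, 3.14].

## Interface

Orientations are given as a unit quaternion [x, y, z, w].
In Python, from workcell import readout, grab_frame, get_calibration, order, find_in, outline_of, mark_of, r gives the robot as it stands. The module is installed in compiled form; this text tells all that it offers.
- The arm moves only by the tool send_rows, never from a script. Its argument "commands" is a list of rows, each an object of numbers: "x", "y", "z": the shift along the tool's x, y, z in mm; "wx", "wy", "wz": the turn, a rotation vector about the tool's x, y, z in rad; "gripper": the opening, from 0 (shut) to 1 (fully open). In form: [{"x": .., "y": .., "z": .., "wx": .., "wy": .., "wz": .., "gripper": ..}, ...]. A call has 1 to 20 rows; each row shifts and turns the commanded pose from where the row before left it, along the tool's axes as they then stand; what a row does not reach is not made up. A row lasts 1/12 s, in which the tool goes at most 41.7 mm and 7.16 degrees, less where a joint would pass 70% of its speed; a pose out of reach is approached as far as the arm can. A call is refused whole if a number of a shift passes 41.7 or a number of a turn 0.125, either way. A call with a gripper value outside its range is refused whole. The fingers move at their own pace and stop on an object; "newtons" is the grip in N (left out, the last holds). Time passes only in rows, so rows that do not move let the fingers close. It gives the time, the measured TCP pose, the force, the opening and the grip force at its end, in the units of the state.
- readout.state(): the state, without advancing time (a new reading comes with each control period).
- grab_frame(name): name is "scene" or "side" or "wrist"; returns (picture, depth): 400x640x3 uint8, red, green, blue; 400x640 float32, m along the optical axis (not along the pixel's ray), 0 where there is no reading.
- get_calibration(name): a dict with "mtx" (3x3 intrinsics, pixels), "k1" (the pictures are not rectified: a ray, as slopes to the right and down, at radius r is drawn at 1 + k1 r^2 times it, then the intrinsics apply), "pose" (4x4, takes a point from camera to world coordinates). Camera axes: x right, y down, z forward; pixel columns grow to the right and rows downward; lengths in m; the calibration is good to about 2 mm. A picture is of the moment at which its call begins: read the wrist's pose just before it. get_calibration takes no time and is no camera call; for the wrist camera it gives the pose at the moment of the call.
- order.finish_job(): hands the job in; it is judged then, once.
Trained networks look in the newest picture that a camera, given by its name, has taken for a name from the list of things; names that differ only in an ending like _2 or _b are one class to them, and where a whole thing is asked for, a point or a joint stands for the part that bears it (a point fixed in the world has none). Each returns a list of dicts, best first, with "conf" (0 to 1); they miss things now and then, are a little off and sometimes report something else, mostly with a low value. They report only what shows in the picture. A call takes as long as a camera call. They do not tell look-alikes from the thing itself.
- find_in(target, camera): "pixel" ([row, column] in pixels, amid what is visible of it).
- outline_of(target, camera): "mask" (400x640 bool, what is visible of it) and "pixel" ([row, column] in pixels, amid what is visible of it).
- mark_of(target, camera): "pixel" ([row, column] in pixels: a listed point, or the origin of a listed thing).
The state is a dict: "time": time; "joint_pos": joint angles; "joint_velocities": joint speeds; "joint_torque": joint torques, N m; "position": TCP position; "eef_rot": TCP orientation; "force": force on the tool from outside, world axes, zero at the start; "ft_torque": the same for the moment, N m; "opening": finger opening in m; "gripper_force": force on a finger pad.
Only numpy, scipy, OpenCV 4.12 (cv2) and the standard library are available. Lean on these libraries where they do the work, as an engineer would, in place of code of your own. Each camera call takes 0.05 s, during which the arm holds its last target. There are 200 camera calls.

## Working session

There is one attempt and no reset: what is moved stays moved. The work goes in short steps, Python scripts to look and compute and a tool call to move; the robot and the scene stay as the last step left them, time stands still between calls to the robot, and variables do not carry over. Pictures are saved under pics/ and viewed, at most 10 in all, crops included, and the job is handed in when it is done.

Besides the shell and the picture viewer there is one more tool, called after ">>>" as a command line: name --argument value ..., lists and objects as JSON in quotes. send_rows: Moves the arm, as the interface text tells. Its arguments: {"type":"object","properties":{"commands":{"type":"array"},"newtons":{"type":"number"}},"required":["commands"]}

```bash
mkdir -p pics; cat > h.py <<'E'
import numpy as np, cv2
from workcell import readout, grab_frame, get_calibration, order, find_in, outline_of, mark_of, r
def ray(cam,px,cal=None):
    c=cal or get_calibration(cam); K=np.array(c["mtx"]); k=c["k1"]
    d=np.array([(px[1]-K[0,2])/K[0,0],(px[0]-K[1,2])/K[1,1]]); u=d.copy()
    for _ in range(20): u=d/(1+k*(u@u))
    T=np.array(c["pose"]); return T[:3,3], T[:3,:3]@np.array([u[0],u[1],1.]), T
def pt(cam,px,depth,cal=None,w=2):
    i,j=int(round(px[0])),int(round(px[1])); p=depth[max(0,i-w):i+w+1,max(0,j-w):j+w+1]; p=p[p>0]
    o,d,_=ray(cam,px,cal); return o+d*np.median(p) if len(p) else None
def onplane(cam,px,z,cal=None):
    o,d,_=ray(cam,px,cal); return o+d*(z-o[2])/d[2]
def proj(cam,P,cal=None):
    c=cal or get_calibration(cam); T=np.array(c["pose"]); q=(np.asarray(P)-T[:3,3])@T[:3,:3]
    u=q[...,:2]/q[...,2:]; u=u*(1+c["k1"]*(u**2).sum(-1,keepdims=True)); K=np.array(c["mtx"])
    return np.stack([u[...,1]*K[1,1]+K[1,2],u[...,0]*K[0,0]+K[0,2]],-1)
def cloud(cam,mask,depth,cal=None):
    c=cal or get_calibration(cam); K=np.array(c["mtx"]); ii,jj=np.nonzero(mask&(depth>0))
    u=cv2.undistortPoints(np.stack([jj,ii],-1).astype(float)[:,None],K,np.array([c["k1"],0,0,0,0.]))[:,0]
    T=np.array(c["pose"]); z=depth[ii,jj][:,None]; return (np.c_[u,np.ones(len(u))]*z)@T[:3,:3].T+T[:3,3]
E
cat > a.py <<'E'
from h import *
np.set_printoptions(precision=4,suppress=True)
s=readout.state(); print(s["time"],s["position"],s["eef_rot"],s["force"],s["opening"],r.tcp_to_tips)
for cam in ("scene","side"):
    im,d=grab_frame(cam); cv2.imwrite(f"pics/{cam}0.png",im[...,::-1]); np.savez(f"{cam}0.npz",im=im,d=d)
    print(cam,get_calibration(cam)["pose"][:3,3] if hasattr(get_calibration(cam)["pose"],"shape") else get_calibration(cam)["pose"])
    for t in ("board","hook","panel","stand","glue_bottle","paint_jar","dish"):
        for o in find_in(t,cam)[:4]: print(t,np.round(o["pixel"]),round(o["conf"],2),pt(cam,o["pixel"],d))
    for t in ("board","hinge","panel","panel_grip","panel_notch","stand","post_out"):
        for o in mark_of(t,cam)[:3]: print("mark",t,np.round(o["pixel"],1),round(o["conf"],2),pt(cam,o["pixel"],d))
E
python3 a.py
```

```text
0.0 [ 0.2759 -0.5601  0.2599] [ 0.9739  0.227  -0.0003 -0.0009] [ 0.1818 -0.0113  0.256 ] 0.08787616632464798 0.022
scene [ 1.1608 -0.3518  1.1739]
hook [175. 422.] 0.67 [0.5649 0.1976 0.2118]
panel [164. 243.] 0.82 [ 0.2922 -0.2184  0.1372]
panel [176. 171.] 0.81 [ 0.2328 -0.4245  0.1059]
panel [213. 285.] 0.64 [ 0.4309 -0.1468  0.0378]
panel [196. 330.] 0.58 [0.4245 0.0005 0.0365]
stand [235. 287.] 0.68 [ 0.5042 -0.1654  0.036 ]
paint_jar [175. 344.] 0.83 [0.377  0.0677 0.0511]
dish [196. 434.] 0.73 [0.6305 0.198  0.2015]
dish [290. 362.] 0.63 [ 0.725  -0.0317  0.0062]
mark board [213.3 425.6] 0.79 [0.5838 0.2386 0.0344]
mark hinge [191.9 430.4] 0.66 [0.5696 0.2423 0.1213]
mark panel [186.1 249.4] 0.93 [ 0.2892 -0.212   0.0244]
mark panel [233.9 285.3] 0.76 [ 0.5291 -0.1778  0.0893]
mark panel [196.3 180. ] 0.69 [ 0.2306 -0.421   0.0023]
mark panel_grip [191.6 276.5] 0.81 [ 0.3229 -0.137   0.0006]
mark panel_grip [145.8 164.8] 0.73 [ 0.2238 -0.4099  0.2239]
mark panel_grip [178.  334.1] 0.68 [ 0.4484 -0.0021  0.1556]
mark panel_notch [145.3 241. ] 0.94 [ 0.287  -0.2144  0.2103]
mar
[... 913 characters left out ...]
 0.225 ]
mark hinge [229.  321.8] 0.56 [ 0.4711 -0.0027  0.116 ]
mark hinge [247.9 236. ] 0.35 [0.6428 0.2563 0.2405]
mark panel [224.3 384.6] 0.89 [ 0.27   -0.1958  0.007 ]
mark panel [225.4 325.4] 0.74 [0.46   0.0013 0.1323]
mark panel [260.2 330.7] 0.74 [0.4282 0.2572 0.2178]
mark panel_grip [140.3 395.3] 0.93 [ 0.2335 -0.4219  0.2259]
mark panel_grip [169.8 318.2] 0.81 [ 0.4943 -0.1665  0.2276]
mark panel_grip [221.2 328.2] 0.8 [0.4517 0.0027 0.1484]
mark panel_notch [177.9 387.1] 0.95 [ 0.2503 -0.4437  0.0577]
mark panel_notch [180.5 323.2] 0.94 [ 0.5087 -0.5094  0.0031]
mark panel_notch [150.  397.5] 0.77 [ 0.2246 -0.4034  0.1957]
mark stand [229.3 318.3] 0.81 [ 0.4967 -0.1475  0.0102]
```

```bash
python3 - <<'E'
import cv2
a=cv2.imread("pics/scene0.png")[100:340,120:500];b=cv2.imread("pics/side0.png")[100:400,180:500]
cv2.imwrite("pics/c0.png",cv2.resize(a,(798,504),interpolation=2)); cv2.imwrite("pics/c1.png",cv2.resize(b,(640,600),interpolation=2))
E
```

```text
(no output)
```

View pics/c0.png

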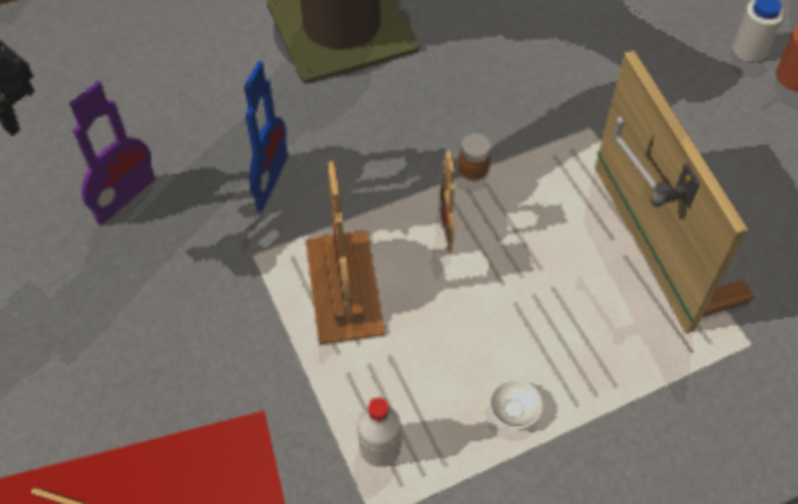

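View pics/c1.png

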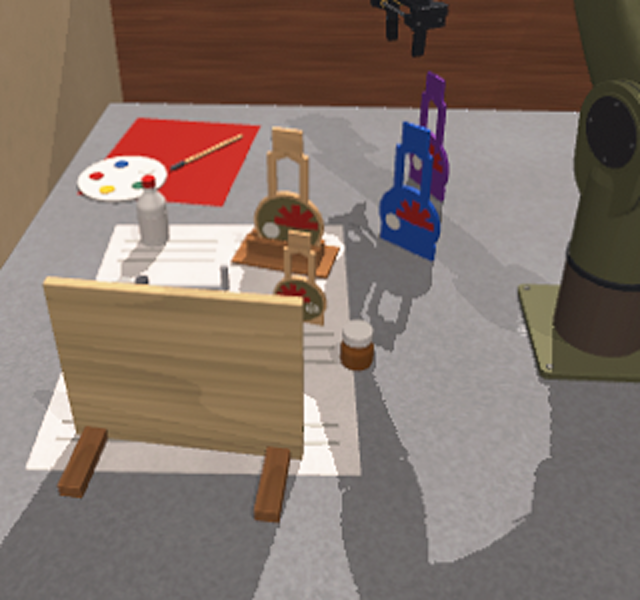

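The meant panel is the wooden one standing in the slotted stand: scene crop (335,240), side crop (288,190). Blue (265,135) and purple (115,155) are excluded by colour, and the wooden one at (447,200) is the smaller. The folded hook's tip is at scene crop (618,125) and its hinge at (660,190). Next I fit poses from depth.

```bash
cat > b.py <<'E'
from h import *
np.set_printoptions(precision=4,suppress=True)
C={}
for cam in ("scene","side"):
    f=np.load(cam+"0.npz"); C[cam]=cloud(cam,np.ones((400,640),bool),f["d"])
def box(P,lo,hi): return P[((P>lo)&(P<hi)).all(1)]
def line(P):  # fit in xy
    l=cv2.fitLine(P[:,:2].astype(np.float32),cv2.DIST_HUBER,0,1e-4,1e-4).ravel(); return l, np.degrees(np.arctan2(l[1],l[0]))
# board top edge & faces
F=box(C["scene"],[.35,.15,.06],[.8,.35,.17]); print("board front",len(F),line(F))
B=box(C["side"],[.35,.15,.06],[.8,.35,.2]); print("board back",len(B),line(B))
for cam in C:
    T=box(C[cam],[.35,.15,.243],[.8,.35,.265]); 
    if len(T): print("top",cam,len(T),T.min(0),T.max(0),np.median(T,0))
l,_=line(B); u=l[:2]*np.sign(l[0]); t=(B[:,:2]-l[2:])@u; print("back extent",l[2:]+u*np.percentile(t,.5),l[2:]+u*np.percentile(t,99.5))
l,_=line(F); u=l[:2]*np.sign(l[0]); t=(F[:,:2]-l[2:])@u; print("front extent",l[2:]+u*np.percentile(t,.5),l[2:]+u*np.percentile(t,99.5))
n=np.array([u[1],-u[0]])
H=box(C["scene"],[.35,.1,.18],[.8,.3,.28]); dd=(H[:,:2]-l[2:])@n; H=H[(dd>.02)&(dd<.09)]; print("hook pts",len(H)); 
for h in H[::max(1,len(H)//25)]: print(h,(h[:2]-l[2:])@n)
for cam in C:
    P=box(C[cam],[.38,-.26,.06],[.6,-.09,.26]); print("panel",cam,len(P),line(P),P.max(0),P.min(0))
    l,_=line(P); u=l[:2]*np.sign(l[0]); Tb=P[P[:,2]>.205]; t=(Tb[:,:2]-l[2:])@u
    print(" tab",np.median(Tb,0),l[2:]+u*t.min(),l[2:]+u*t.max(),"z",Tb[:,2].max())
    S=box(C[cam],[.3,-.3,.03],[.65,-.05,.042]); print(" stand cheeks",len(S),cv2.minAreaRect(S[:,:2].astype(np.float32)))
    print(" S table",np.median(box(C[cam],[.55,0,-.03],[.65,.12,.03])[:,2]))
E
python3 b.py
```

```text
board front 1616 (array([ 0.9985, -0.0544,  0.6319,  0.2391], dtype=float32), np.float32(-3.1177475))
board back 5179 (array([ 0.9981, -0.0609,  0.5238,  0.2633], dtype=float32), np.float32(-3.4935591))
top scene 590 [0.4273 0.1883 0.243 ] [0.7258 0.2667 0.2546] [0.5897 0.2478 0.2473]
top side 892 [0.4274 0.1946 0.243 ] [0.7254 0.2713 0.2547] [0.5679 0.2564 0.2505]
back extent [0.4282 0.2691] [0.724  0.2511]
front extent [0.4276 0.2503] [0.7248 0.2341]
hook pts 229
[0.5207 0.1916 0.2446] 0.05353769067545291
[0.5271 0.1945 0.2422] 0.050272266931857164
[0.5197 0.1903 0.2236] 0.05483202267096865
[0.5256 0.1905 0.2218] 0.05436595124982955
[0.5286 0.1931 0.2157] 0.05159116573863559
[0.538  0.1877 0.2162] 0.05642206570150646
[0.5448 0.1938 0.2129] 0.0500366560655503
[0.5557 0.1961 0.2161] 0.047163383217065036
[0.5625 0.1896 0.2144] 0.05325720708292403
[0.572  0.1931 0.2154] 0.04924045234984775
[0.5781 0.1962 0.2127] 0.04575247244557224
[0.5883 0.1988 0.2152] 0.04260642010816319
[0.5939 0.1934 0.2118] 0.047704850157916666
[0.6038 0.1962 0.2141] 0.04444467579325208
[0.6178 0.2035 0.2236] 0.0
[... 646 characters left out ...]

 tab [ 0.4894 -0.1719  0.2417] [ 0.4523 -0.1672] [ 0.5037 -0.1761] z 0.24666240808086204
 stand cheeks 390 ((0.423900306224823, -0.183598592877388), (0.2565775215625763, 0.08237764984369278), 10.991974830627441)
 S table -0.0004471997020618623
panel side 959 (array([ 0.978 , -0.2084,  0.478 , -0.1625], dtype=float32), np.float32(-12.029394)) [ 0.5369 -0.1476  0.2466] [ 0.4201 -0.1797  0.06  ]
 tab [ 0.4788 -0.1633  0.2275] [ 0.4552 -0.1576] [ 0.5023 -0.1677] z 0.24658586144172856
 stand cheeks 172 ((0.42188170552253723, -0.17662200331687927), (0.2572811245918274, 0.08084094524383545), 11.832797050476074)
 S table nan
  return _methods._mean(a, axis=axis, dtype=dtype,
  ret = ret.dtype.type(ret / rcount)
```

>>> send_rows --commands '[{"z": -14,"wz": -0.116},{"z": -14,"wz": -0.116},{"z": -14,"wz": -0.116},{"z": -14,"wz": -0.116},{"z": -14,"wz": -0.116},{"z": -14,"wz": -0.116},{"z": -14,"wz": -0.116},{"z": -14,"wz": -0.116},{"z": -14,"wz": -0.116},{"z": -14,"wz": -0.116}]'

```text
validation failed for argument at $.co...
```

>>> send_rows --commands '[{"x": 36,"y": 13,"gripper": 0},{"x": 36,"y": 13},{"x": 36,"y": 13},{"x": 36,"y": 13},{"x": 36,"y": 13},{"x": 36,"y": 13},{"x": 36,"y": 13},{"x": 36,"y": 13},{"x": 36,"y": 13},{"x": 36,"y": 13},{"x": 36,"y": 13},{"x": 36,"y": 13},{"x": 36,"y": 13},{"x": 36,"y": 13},{"x": 36,"y": 13},{"x": 36,"y": 13},{"x": 36,"y": 13},{"x": 36,"y": 13},{"x": 36,"y": 13},{"x": 36,"y": 13}]'

```text
validation failed for argument at $.co...
```

```bash
cat > c.py <<'E'
from h import *
np.set_printoptions(precision=4,suppress=True)
s=readout.state(); cal=get_calibration("wrist"); print(s["time"],s["position"],s["eef_rot"],s["force"],s["joint_pos"],s["opening"])
print("cam",np.array(cal["pose"])); im,d=grab_frame("wrist"); cv2.imwrite("pics/w1.png",im[...,::-1]); np.savez("w1.npz",im=im,d=d,pose=cal["pose"])
P=cloud("wrist",np.ones((400,640),bool),d,cal)
for t in ("hook","hinge","board"):
    for o in mark_of(t,"wrist")[:2]: print(t,o["pixel"],o["conf"],pt("wrist",o["pixel"],d,cal))
T=P[(P[:,2]>.244)&(P[:,2]<.256)&(P[:,1]>.22)]; print("board top",len(T),cv2.minAreaRect(T[:,:2].astype(np.float32)),np.median(T,0) if len(T) else 0)
H=P[(P[:,1]>.15)&(P[:,1]<.215)&(P[:,2]>.19)&(P[:,2]<.27)&(P[:,0]>.48)&(P[:,0]<.68)]; print(len(H))
Q=H[H[:,2]>.235]; print("post",len(Q),np.median(Q,0),Q.min(0),Q.max(0))
for a in np.arange(.5,.66,.01):
    q=H[(H[:,0]>a)&(H[:,0]<a+.01)&(H[:,2]>.2)]
    if len(q)>3: print(round(a+.005,3),len(q),np.percentile(q[:,1],[5,50,95]),np.percentile(q[:,2],[50,90,97]))
E
python3 c.py
```

```text
1.5 [ 0.2763 -0.5607  0.2608] [0.9739 0.2269 0.     0.0001] [-0.0744 -0.7298 -0.2325] [ 1.1468  0.6891 -0.1946  1.5653  0.1573  0.9025 -0.2151] 0.08814469632184577
cam [[ 0.4419 -0.855  -0.2714  0.3472]
 [-0.8971 -0.4213 -0.1336 -0.5249]
 [-0.0001  0.3025 -0.9532  0.3835]
 [ 0.      0.      0.      1.    ]]Traceback (most recent call last):
  File "c.py", line 7, in <module>
    for o in mark_of(t,"wrist")[:2]: print(t,o["pixel"],o["conf"],pt("wrist",o["pixel"],d,cal))
             ~~~~~~~^^^^^^^^^^^
ValueError: it knows: board, dish, glue_bottle, hinge, paint_jar, panel, panel_grip, panel_notch, post_out, stand
```

View pics/w1.png

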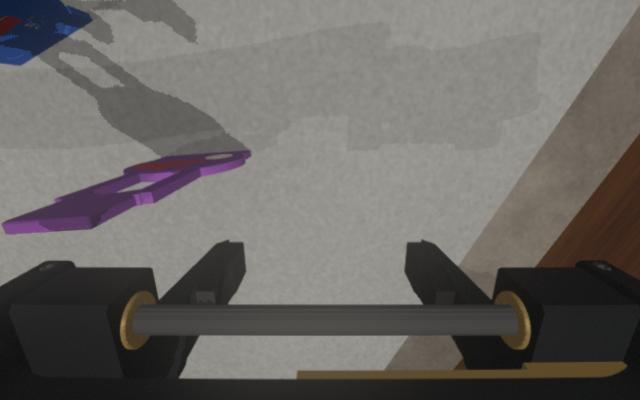

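The wrist view still shows the start area (purple look-alike at (150,190)); the rows were refused, probably because every key is required.

>>> send_rows --commands '[{"x": 0,"y": 0,"z": -14,"wx": 0,"wy": 0,"wz": -0.116,"gripper": 0},{"x": 0,"y": 0,"z": -14,"wx": 0,"wy": 0,"wz": -0.116,"gripper": 0},{"x": 0,"y": 0,"z": -14,"wx": 0,"wy": 0,"wz": -0.116,"gripper": 0},{"x": 0,"y": 0,"z": -14,"wx": 0,"wy": 0,"wz": -0.116,"gripper": 0},{"x": 0,"y": 0,"z": -14,"wx": 0,"wy": 0,"wz": -0.116,"gripper": 0},{"x": 0,"y": 0,"z": -14,"wx": 0,"wy": 0,"wz": -0.116,"gripper": 0},{"x": 0,"y": 0,"z": -14,"wx": 0,"wy": 0,"wz": -0.116,"gripper": 0},{"x": 0,"y": 0,"z": -14,"wx": 0,"wy": 0,"wz": -0.116,"gripper": 0},{"x": 0,"y": 0,"z": -14,"wx": 0,"wy": 0,"wz": -0.116,"gripper": 0},{"x": 0,"y": 0,"z": -14,"wx": 0,"wy": 0,"wz": -0.116,"gripper": 0}]'

```text
time: 2.38
position: [0.276, -0.5606, 0.4015]
eef_rot: [0.688, 0.725, -0.0, -0.0]
force: [0.4, 0.3, 0.9]
opening: 0.0237
gripper_force: 0.0
```

>>> send_rows --commands '[{"x": 36,"y": 13,"z": 0,"wx": 0,"wy": 0,"wz": 0,"gripper": 0},{"x": 36,"y": 13,"z": 0,"wx": 0,"wy": 0,"wz": 0,"gripper": 0},{"x": 36,"y": 13,"z": 0,"wx": 0,"wy": 0,"wz": 0,"gripper": 0},{"x": 36,"y": 13,"z": 0,"wx": 0,"wy": 0,"wz": 0,"gripper": 0},{"x": 36,"y": 13,"z": 0,"wx": 0,"wy": 0,"wz": 0,"gripper": 0},{"x": 36,"y": 13,"z": 0,"wx": 0,"wy": 0,"wz": 0,"gripper": 0},{"x": 36,"y": 13,"z": 0,"wx": 0,"wy": 0,"wz": 0,"gripper": 0},{"x": 36,"y": 13,"z": 0,"wx": 0,"wy": 0,"wz": 0,"gripper": 0},{"x": 36,"y": 13,"z": 0,"wx": 0,"wy": 0,"wz": 0,"gripper": 0},{"x": 36,"y": 13,"z": 0,"wx": 0,"wy": 0,"wz": 0,"gripper": 0},{"x": 36,"y": 13,"z": 0,"wx": 0,"wy": 0,"wz": 0,"gripper": 0},{"x": 36,"y": 13,"z": 0,"wx": 0,"wy": 0,"wz": 0,"gripper": 0},{"x": 36,"y": 13,"z": 0,"wx": 0,"wy": 0,"wz": 0,"gripper": 0},{"x": 36,"y": 13,"z": 0,"wx": 0,"wy": 0,"wz": 0,"gripper": 0},{"x": 36,"y": 13,"z": 0,"wx": 0,"wy": 0,"wz": 0,"gripper": 0},{"x": 36,"y": 13,"z": 0,"wx": 0,"wy": 0,"wz": 0,"gripper": 0},{"x": 36,"y": 13,"z": 0,"wx": 0,"wy": 0,"wz": 0,"gripper": 0},{"x": 36,"y": 13,"z": 0,"wx": 0,"wy": 0,"wz": 0,"gripper": 0},{"x": 36,"y": 13,"z": 0,"wx": 0,"wy": 0,"wz": 0,"gripper": 0},{"x": 36,"y": 13,"z": 0,"wx": 0,"wy": 0,"wz": 0,"gripper": 0}]'

```text
time: 4.05
position: [0.5024, 0.1725, 0.4008]
eef_rot: [0.69, 0.723, -0.0, 0.0]
force: [0.8, -1.1, 0.2]
opening: 0.0003
gripper_force: 0.0
```

```bash
sed -i 's/("hook","hinge","board")/("hinge",)/' c.py; python3 c.py
```

```text
4.05 [0.5024 0.1725 0.4008] [ 0.6904  0.7234 -0.0001  0.0003] [ 0.7576 -1.1063  0.1829] [ 0.0197  0.4735 -0.701   1.6217  0.3263  1.1668 -0.7101] 0.00026874414027930023
cam [[ 0.9989  0.0442  0.0149  0.4991]
 [ 0.0466 -0.9519 -0.3028  0.2521]
 [ 0.0008  0.3031 -0.953   0.5235]
 [ 0.      0.      0.      1.    ]]
hinge [165.4, 443.2] 0.6 [0.6225 0.2005 0.2242]
board top 5794 ((0.5771384239196777, 0.25390058755874634), (0.015304561704397202, 0.30067625641822815), 86.60240173339844) [0.575  0.2543 0.2488]
1128
post 95 [0.5229 0.1988 0.2445] [0.5185 0.194  0.2365] [0.5278 0.2031 0.2471]
0.515 23 [0.1967 0.1994 0.2012] [0.234  0.2433 0.2442]
0.525 120 [0.1949 0.2005 0.2029] [0.2434 0.2459 0.2464]
0.535 70 [0.1961 0.1994 0.2021] [0.2156 0.2165 0.2168]
0.545 68 [0.1965 0.2    0.2028] [0.2154 0.2164 0.2167]
0.555 75 [0.1969 0.2006 0.2039] [0.2152 0.2164 0.2169]
0.565 77 [0.1974 0.2016 0.2045] [0.2155 0.2165 0.2168]
0.575 78 [0.1978 0.2018 0.205 ] [0.2153 0.2166 0.217 ]
0.585 74 [0.1982 0.2023 0.2056] [0.2156 0.2167 0.2171]
0.595 74 [0.1985 0.2031 0.206 ] [0.2155 0.2167 0.2171]
0.605 66 [0.2003 0.2038 0.2065] [0.2156 0.2169 0.2171]
0.615 178 [0.1989 0.2061 0.2126] [0.2165 0.2245 0.2249]
0.625 185 [0.1972 0.2063 0.2138] [0.2239 0.2248 0.2251]
0.635 18 [0.2002 0.2043 0.2077] [0.2242 0.2248 0.2256]
```

View pics/w1.png

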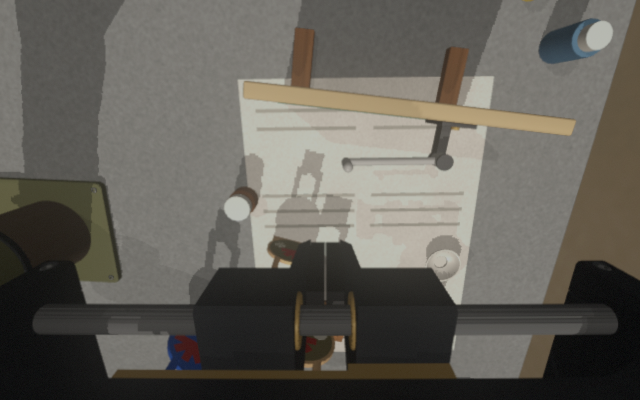

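The wrist view shows the post at (347,165), the hinge at (443,161) and the board top along row ~100. From these the hinge is about (0.623, 0.205), the bar axis at z ≈ 0.2125, the hook angle ≈ 0.12 rad and the board yaw −3.4°. Next I go behind the post from above.

>>> send_rows --commands '[{"x": 25,"y": 14,"z": 0,"wx": 0,"wy": 0,"wz": -0.016,"gripper": 0},{"x": 24,"y": 14,"z": 0,"wx": 0,"wy": 0,"wz": 0,"gripper": 0},{"x": 0,"y": 0,"z": 20,"wx": 0,"wy": 0,"wz": 0,"gripper": 0},{"x": 0,"y": 0,"z": 20,"wx": 0,"wy": 0,"wz": 0,"gripper": 0},{"x": 0,"y": 0,"z": 20,"wx": 0,"wy": 0,"wz": 0,"gripper": 0},{"x": 0,"y": 0,"z": 20,"wx": 0,"wy": 0,"wz": 0,"gripper": 0},{"x": 0,"y": 0,"z": 20,"wx": 0,"wy": 0,"wz": 0,"gripper": 0},{"x": 0,"y": 0,"z": 20,"wx": 0,"wy": 0,"wz": 0,"gripper": 0},{"x": 0,"y": 0,"z": 15,"wx": 0,"wy": 0,"wz": 0,"gripper": 0},{"x": 0,"y": 0,"z": 8,"wx": 0,"wy": 0,"wz": 0,"gripper": 0},{"x": 0,"y": 0,"z": 8,"wx": 0,"wy": 0,"wz": 0,"gripper": 0},{"x": 0,"y": 0,"z": 8,"wx": 0,"wy": 0,"wz": 0,"gripper": 0},{"x": -4,"y": 0,"z": 0,"wx": 0,"wy": 0,"wz": 0,"gripper": 0},{"x": -4,"y": 0,"z": 0,"wx": 0,"wy": 0,"wz": 0,"gripper": 0}]'

```text
time: 5.32
position: [0.528, 0.2131, 0.2419]
eef_rot: [0.684, 0.729, 0.0, 0.0]
force: [-0.3, -0.7, 0.5]
opening: 0.0004
gripper_force: 0.0
```

>>> send_rows --commands '[{"x": -3,"y": 0,"z": 0,"wx": 0,"wy": 0,"wz": -0.02,"gripper": 0},{"x": -7.5,"y": -0.8,"z": 0,"wx": 0,"wy": 0,"wz": -0.08,"gripper": 0},{"x": -7.5,"y": -0.8,"z": 0,"wx": 0,"wy": 0,"wz": -0.08,"gripper": 0},{"x": -7.5,"y": -0.8,"z": 0,"wx": 0,"wy": 0,"wz": -0.08,"gripper": 0},{"x": -7.5,"y": -0.8,"z": 0,"wx": 0,"wy": 0,"wz": -0.08,"gripper": 0},{"x": -7.5,"y": -0.8,"z": 0,"wx": 0,"wy": 0,"wz": -0.08,"gripper": 0},{"x": -7.5,"y": -0.8,"z": 0,"wx": 0,"wy": 0,"wz": -0.08,"gripper": 0},{"x": -7.5,"y": -0.8,"z": 0,"wx": 0,"wy": 0,"wz": -0.08,"gripper": 0}]'

```text
time: 5.98
position: [0.5383, 0.1593, 0.2423]
eef_rot: [0.445, 0.896, -0.0, -0.001]
force: [-3.9, 1.4, -0.2]
opening: 0.0003
gripper_force: 1.7
```

>>> send_rows --commands '[{"x": -7.5,"y": -0.8,"z": 0,"wx": 0,"wy": 0,"wz": -0.08,"gripper": 0},{"x": -7.5,"y": -0.8,"z": 0,"wx": 0,"wy": 0,"wz": -0.08,"gripper": 0},{"x": -7.5,"y": -0.8,"z": 0,"wx": 0,"wy": 0,"wz": -0.08,"gripper": 0},{"x": -7.5,"y": -0.8,"z": 0,"wx": 0,"wy": 0,"wz": -0.08,"gripper": 0},{"x": -7.5,"y": -0.8,"z": 0,"wx": 0,"wy": 0,"wz": -0.08,"gripper": 0},{"x": -7.5,"y": -0.8,"z": 0,"wx": 0,"wy": 0,"wz": -0.08,"gripper": 0},{"x": -7.5,"y": -0.8,"z": 0,"wx": 0,"wy": 0,"wz": -0.08,"gripper": 0},{"x": -7.5,"y": -0.8,"z": 0,"wx": 0,"wy": 0,"wz": -0.08,"gripper": 0},{"x": -1.9,"y": -0.2,"z": 0,"wx": 0,"wy": 0,"wz": -0.02,"gripper": 0},{"x": -1.9,"y": -0.2,"z": 0,"wx": 0,"wy": 0,"wz": -0.02,"gripper": 0}]'

```text
time: 6.82
position: [0.5855, 0.1155, 0.2417]
eef_rot: [0.124, 0.992, -0.001, -0.001]
force: [-3.6, -2.9, 1.2]
opening: 0.0005
gripper_force: 1.8
```

>>> send_rows --commands '[{"x": -1.9,"y": 0,"z": 0,"wx": 0,"wy": 0,"wz": -0.02,"gripper": 0},{"x": -1.9,"y": 0,"z": 0,"wx": 0,"wy": 0,"wz": -0.02,"gripper": 0},{"x": -1.9,"y": 0,"z": 0,"wx": 0,"wy": 0,"wz": -0.02,"gripper": 0},{"x": -1.9,"y": 0,"z": 0,"wx": 0,"wy": 0,"wz": -0.02,"gripper": 0},{"x": -1.9,"y": 0,"z": 0,"wx": 0,"wy": 0,"wz": -0.02,"gripper": 0},{"x": -1.9,"y": 0,"z": 0,"wx": 0,"wy": 0,"wz": -0.02,"gripper": 0},{"x": 0,"y": 0,"z": 0,"wx": 0,"wy": 0,"wz": 0,"gripper": 0}]'

```text
time: 7.4
position: [0.5978, 0.1152, 0.2417]
eef_rot: [0.063, 0.998, 0.0, 0.0]
force: [-1.7, -1.2, 0.5]
opening: 0.0004
gripper_force: 1.1
```

>>> send_rows --commands '[{"x": -1.2,"y": 0,"z": 0,"wx": 0,"wy": 0,"wz": -0.013,"gripper": 0},{"x": -1.2,"y": 0,"z": 0,"wx": 0,"wy": 0,"wz": -0.013,"gripper": 0},{"x": -1.2,"y": 0,"z": 0,"wx": 0,"wy": 0,"wz": -0.013,"gripper": 0},{"x": 0,"y": 0,"z": 0,"wx": 0,"wy": 0,"wz": 0,"gripper": 0}]'

```text
time: 7.73
position: [0.6012, 0.1146, 0.2417]
eef_rot: [0.044, 0.999, 0.0, 0.0]
force: [-2.5, -1.3, -0.0]
opening: 0.0003
gripper_force: 1.1
```

>>> send_rows --commands '[{"x": -1,"y": 0,"z": 0,"wx": 0,"wy": 0,"wz": -0.01,"gripper": 0},{"x": 0,"y": 0,"z": 0,"wx": 0,"wy": 0,"wz": 0,"gripper": 0}]'

```text
time: 7.9
position: [0.602, 0.1145, 0.2417]
eef_rot: [0.039, 0.999, 0.0, 0.0]
force: [-2.8, -1.2, 0.2]
opening: 0.0003
gripper_force: 1.2
```

>>> send_rows --commands '[{"x": -0.8,"y": 0,"z": 0,"wx": 0,"wy": 0,"wz": -0.008,"gripper": 0},{"x": 0,"y": 0,"z": 0,"wx": 0,"wy": 0,"wz": 0,"gripper": 0}]'

```text
time: 8.07
position: [0.6028, 0.1144, 0.2417]
eef_rot: [0.035, 0.999, -0.0, 0.0]
force: [-2.1, -1.3, 0.8]
opening: 0.0007
gripper_force: 1.2
```

>>> send_rows --commands '[{"x": -0.8,"y": 0,"z": 0,"wx": 0,"wy": 0,"wz": -0.008,"gripper": 0},{"x": -0.8,"y": 0,"z": 0,"wx": 0,"wy": 0,"wz": 0,"gripper": 0},{"x": 0,"y": 0,"z": 0,"wx": 0,"wy": 0,"wz": 0,"gripper": 0}]'

```text
time: 8.32
position: [0.604, 0.1143, 0.2416]
eef_rot: [0.031, 1.0, -0.0, -0.0]
force: [-5.3, -1.4, 0.3]
opening: 0.0006
gripper_force: 1.9
```

>>> send_rows --commands '[{"x": -0.8,"y": 0,"z": 0,"wx": 0,"wy": 0,"wz": 0,"gripper": 0},{"x": 0,"y": 0,"z": 0,"wx": 0,"wy": 0,"wz": 0,"gripper": 0}]'

```text
time: 8.48
position: [0.6045, 0.1143, 0.2416]
eef_rot: [0.031, 1.0, -0.0, -0.001]
force: [-3.8, -2.5, 0.8]
opening: 0.0002
gripper_force: 2.3
```

>>> send_rows --commands '[{"x": -0.8,"y": 0,"z": 0,"wx": 0,"wy": 0,"wz": 0,"gripper": 0},{"x": 0,"y": 0,"z": 0,"wx": 0,"wy": 0,"wz": 0,"gripper": 0}]'

```text
time: 8.65
position: [0.605, 0.1142, 0.2415]
eef_rot: [0.031, 1.0, -0.0, -0.001]
force: [-5.5, -2.3, -0.2]
opening: 0.0006
gripper_force: 2.7
```

>>> send_rows --commands '[{"x": -0.8,"y": 0,"z": 0,"wx": 0,"wy": 0,"wz": 0,"gripper": 0},{"x": 0,"y": 0,"z": 0,"wx": 0,"wy": 0,"wz": 0,"gripper": 0}]'

```text
time: 8.82
position: [0.6054, 0.1142, 0.2414]
eef_rot: [0.031, 1.0, -0.0, -0.001]
force: [-6.6, -2.5, 0.7]
opening: 0.0002
gripper_force: 3.2
```

>>> send_rows --commands '[{"x": -0.8,"y": 0,"z": 0,"wx": 0,"wy": 0,"wz": 0,"gripper": 0},{"x": -0.8,"y": 0,"z": 0,"wx": 0,"wy": 0,"wz": 0,"gripper": 0},{"x": 0,"y": 0,"z": 0,"wx": 0,"wy": 0,"wz": 0,"gripper": 0}]'

```text
time: 9.07
position: [0.6063, 0.1141, 0.2413]
eef_rot: [0.031, 1.0, -0.001, -0.002]
force: [-7.8, -2.9, 0.8]
opening: 0.0005
gripper_force: 4.0
```

>>> send_rows --commands '[{"x": 4,"y": 0,"z": 0,"wx": 0,"wy": 0,"wz": 0,"gripper": 0},{"x": 10,"y": 0,"z": 0,"wx": 0,"wy": 0,"wz": 0,"gripper": 0},{"x": 12,"y": 0,"z": 0,"wx": 0,"wy": 0,"wz": 0,"gripper": 0},{"x": 0,"y": 0,"z": -30,"wx": 0,"wy": 0,"wz": 0,"gripper": 0},{"x": 0,"y": 0,"z": -30,"wx": 0,"wy": 0,"wz": 0,"gripper": 0},{"x": 0,"y": 0,"z": -30,"wx": 0,"wy": 0,"wz": 0,"gripper": 0},{"x": 0,"y": 0,"z": -30,"wx": 0,"wy": 0,"wz": 0,"gripper": 0.3},{"x": 11,"y": -36,"z": 0,"wx": 0,"wy": 0,"wz": 0,"gripper": 0.5},{"x": 11,"y": -36,"z": 0,"wx": 0,"wy": 0,"wz": 0,"gripper": 0.5},{"x": 11,"y": -36,"z": 0,"wx": 0,"wy": 0,"wz": 0,"gripper": 0.5},{"x": 11,"y": -36,"z": 0,"wx": 0,"wy": 0,"wz": 0,"gripper": 0.5},{"x": 11,"y": -36,"z": 0,"wx": 0,"wy": 0,"wz": 0,"gripper": 0.5},{"x": 11,"y": -36,"z": 0,"wx": 0,"wy": 0,"wz": 0,"gripper": 0.5},{"x": 11,"y": -36,"z": 0,"wx": 0,"wy": 0,"wz": 0.066,"gripper": 0.5},{"x": 11,"y": -36,"z": 0,"wx": 0,"wy": 0,"wz": 0.066,"gripper": 0.5}]'

```text
time: 10.32
position: [0.4752, -0.1667, 0.3625]
eef_rot: [0.099, 0.995, 0.0, 0.003]
force: [0.4, -0.2, -1.0]
opening: 0.0439
gripper_force: 0.0
```

```bash
cat > d.py <<'E'
from h import *
np.set_printoptions(precision=4,suppress=True)
s=readout.state(); cal=get_calibration("wrist"); print(s["time"],s["position"],s["eef_rot"],s["force"],s["joint_pos"],s["opening"])
im,d=grab_frame("wrist"); cv2.imwrite("pics/w2.png",im[...,::-1])
P=cloud("wrist",np.ones((400,640),bool),d,cal)
T=P[(P[:,2]>.236)&(P[:,2]<.256)&(abs(P[:,0]-.478)<.06)&(abs(P[:,1]+.167)<.04)]
print(len(T)); print(cv2.minAreaRect(T[:,:2].astype(np.float32)),np.median(T,0),T.min(0),T.max(0),cv2.fitLine(T[:,:2].astype(np.float32),2,0,1e-4,1e-4).ravel()) if len(T) else 0
im,d=grab_frame("scene"); cv2.imwrite("pics/s2.png",cv2.resize(im[100:340,120:500,::-1],(798,504)))
P=cloud("scene",np.ones((400,640),bool),d)
Q=P[(abs(P[:,0]-.617)<.03)&(P[:,1]>.06)&(P[:,1]<.19)&(P[:,2]>.19)&(P[:,2]<.26)]
print("hook",cv2.fitLine(Q[:,:2].astype(np.float32),2,0,1e-4,1e-4).ravel()); p=Q[Q[:,2]>.225]; print("post",np.median(p,0),p.min(0),p.max(0))
E
python3 d.py
```

```text
10.3167 [ 0.4752 -0.1667  0.3625] [0.0987 0.9951 0.0005 0.0026] [ 0.4315 -0.1569 -0.9537] [ 0.9335  0.6064 -1.1622  1.7573  0.6012  1.1816  0.9694] 0.04385315187391022
514
((0.47688359022140503, -0.16602879762649536), (0.007612544111907482, 0.04878862202167511), 78.45148468017578) [ 0.475  -0.166   0.2444] [ 0.4528 -0.1746  0.2363] [ 0.501  -0.1579  0.2468] [ 0.9785 -0.2061  0.4754 -0.166 ]
hook [0.0325 0.9995 0.6214 0.1343]
post [0.6206 0.0981 0.2385] [0.6169 0.095  0.2253] [0.6247 0.104  0.249 ]
```

View pics/w2.png

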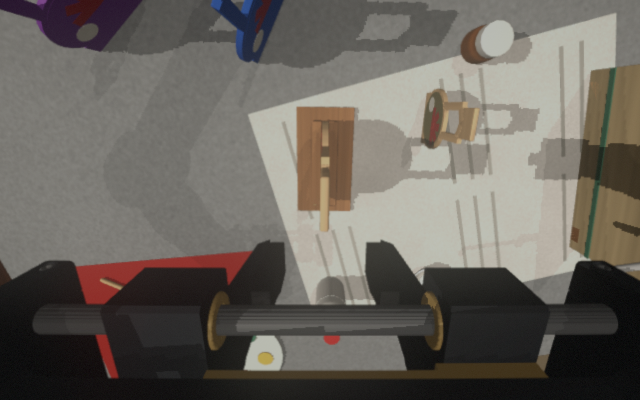

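View pics/s2.png

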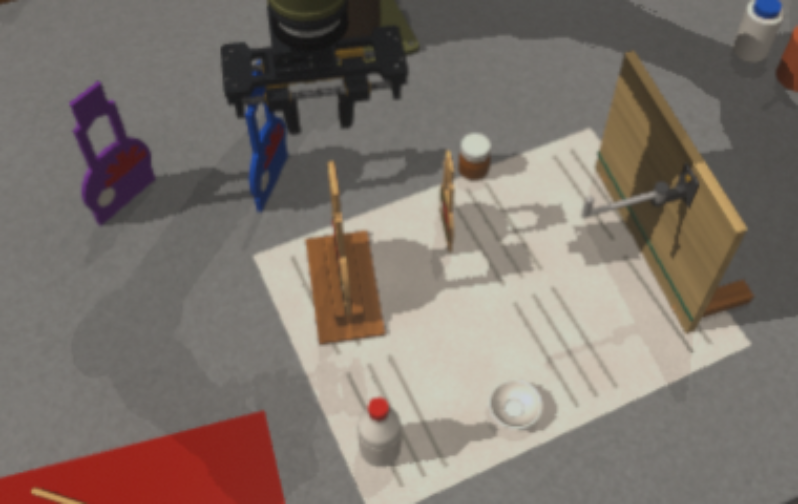

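The hook now stands fully out (post at scene crop (588,207)). The panel tab runs vertically between the jaws at wrist (325,180), centre (0.477, −0.166). Now I grasp it.

>>> send_rows --commands '[{"x": -1.5,"y": 1,"z": 22,"wx": 0,"wy": 0,"wz": 0,"gripper": 0.5},{"x": 0,"y": 0,"z": 22,"wx": 0,"wy": 0,"wz": 0,"gripper": 0.5},{"x": 0,"y": 0,"z": 22,"wx": 0,"wy": 0,"wz": 0,"gripper": 0.5},{"x": 0,"y": 0,"z": 22,"wx": 0,"wy": 0,"wz": 0,"gripper": 0.5},{"x": 0,"y": 0,"z": 20,"wx": 0,"wy": 0,"wz": 0,"gripper": 0.5},{"x": 0,"y": 0,"z": 14,"wx": 0,"wy": 0,"wz": 0,"gripper": 0.5},{"x": 0,"y": 0,"z": 8,"wx": 0,"wy": 0,"wz": 0,"gripper": 0.5},{"x": 0,"y": 0,"z": 5,"wx": 0,"wy": 0,"wz": 0,"gripper": 0.5},{"x": 0,"y": 0,"z": 0,"wx": 0,"wy": 0,"wz": 0,"gripper": 0.3},{"x": 0,"y": 0,"z": 0,"wx": 0,"wy": 0,"wz": 0,"gripper": 0.2},{"x": 0,"y": 0,"z": 0,"wx": 0,"wy": 0,"wz": 0,"gripper": 0},{"x": 0,"y": 0,"z": 0,"wx": 0,"wy": 0,"wz": 0,"gripper": 0},{"x": 0,"y": 0,"z": 0,"wx": 0,"wy": 0,"wz": 0,"gripper": 0},{"x": 0,"y": 0,"z": 0,"wx": 0,"wy": 0,"wz": 0,"gripper": 0},{"x": 0,"y": 0,"z": 0,"wx": 0,"wy": 0,"wz": 0,"gripper": 0}]' --newtons 25

```text
time: 11.67
position: [0.4759, -0.165, 0.2272]
eef_rot: [0.098, 0.995, -0.001, 0.0]
force: [-0.5, 0.2, 3.3]
opening: 0.0076
gripper_force: 24.9
```

>>> send_rows --commands '[{"x": 0,"y": 0,"z": -4,"wx": 0,"wy": 0,"wz": 0,"gripper": 0},{"x": 0,"y": 0,"z": -6,"wx": 0,"wy": 0,"wz": 0,"gripper": 0},{"x": 0,"y": 0,"z": -8,"wx": 0,"wy": 0,"wz": 0,"gripper": 0},{"x": 0,"y": 0,"z": -10,"wx": 0,"wy": 0,"wz": 0,"gripper": 0},{"x": 0,"y": 0,"z": -10,"wx": 0,"wy": 0,"wz": 0,"gripper": 0},{"x": 0,"y": 0,"z": -10,"wx": 0,"wy": 0,"wz": 0,"gripper": 0},{"x": 0,"y": 0,"z": -6,"wx": 0,"wy": 0,"wz": 0,"gripper": 0},{"x": 0,"y": 0,"z": -3,"wx": 0,"wy": 0,"wz": 0,"gripper": 0},{"x": 0,"y": 0,"z": 0,"wx": 0,"wy": 0,"wz": 0,"gripper": 0},{"x": 0,"y": 0,"z": 0,"wx": 0,"wy": 0,"wz": 0,"gripper": 0}]'

```text
time: 12.5
position: [0.4757, -0.1645, 0.2837]
eef_rot: [0.097, 0.995, -0.0, 0.0]
force: [-0.9, -0.5, -2.1]
opening: 0.0077
gripper_force: 25.0
```

>>> send_rows --commands '[{"x": 0,"y": 0,"z": 0,"wx": 0,"wy": 0,"wz": -0.067,"gripper": 0},{"x": 0,"y": 0,"z": 0,"wx": 0,"wy": 0,"wz": -0.067,"gripper": 0},{"x": -6,"y": 11,"z": 0,"wx": 0,"wy": 0,"wz": 0,"gripper": 0},{"x": -12.5,"y": 22.5,"z": 0,"wx": 0,"wy": 0,"wz": 0,"gripper": 0},{"x": -12.5,"y": 22.5,"z": 0,"wx": 0,"wy": 0,"wz": 0,"gripper": 0},{"x": -12.5,"y": 22.5,"z": 0,"wx": 0,"wy": 0,"wz": 0,"gripper": 0},{"x": -12.5,"y": 22.5,"z": 0,"wx": 0,"wy": 0,"wz": 0,"gripper": 0},{"x": -12.5,"y": 22.5,"z": 0,"wx": 0,"wy": 0,"wz": 0,"gripper": 0},{"x": -12.5,"y": 22.5,"z": 0,"wx": 0,"wy": 0,"wz": 0,"gripper": 0},{"x": -12.5,"y": 22.5,"z": 0,"wx": 0,"wy": 0,"wz": 0,"gripper": 0},{"x": -12.5,"y": 22.5,"z": 0,"wx": 0,"wy": 0,"wz": 0,"gripper": 0},{"x": -12.5,"y": 22.5,"z": 0,"wx": 0,"wy": 0,"wz": 0,"gripper": 0},{"x": -6,"y": 11,"z": 0,"wx": 0,"wy": 0,"wz": 0,"gripper": 0},{"x": 0,"y": 0,"z": 0,"wx": 0,"wy": 0,"wz": 0,"gripper": 0},{"x": 0,"y": 0,"z": 0,"wx": 0,"wy": 0,"wz": 0,"gripper": 0}]'

```text
time: 13.75
position: [0.6132, 0.0518, 0.283]
eef_rot: [0.03, 1.0, -0.001, -0.001]
force: [0.2, 0.1, -1.5]
opening: 0.0078
gripper_force: 25.0
```

```bash
cat > e.py <<'E'
from h import *
np.set_printoptions(precision=4,suppress=True)
s=readout.state(); p=s["position"]; print(s["time"],p,s["eef_rot"],s["force"],s["opening"],s["gripper_force"])
for cam in ("scene","side"):
    im,d=grab_frame(cam); cv2.imwrite(f"pics/{cam}3.png",im[...,::-1])
    for t in ("panel_notch","panel_grip"):
        for o in mark_of(t,cam)[:5]:
            a,v,_=ray(cam,o["pixel"]); q=a+v*((p[1]-a[1])/v[1]); 
            if abs(q[0]-p[0])<.08: print(cam,t,np.round(o["pixel"],1),round(o["conf"],2),"on panel plane",q)
    P=cloud(cam,np.ones((400,640),bool),d)
    Q=P[(abs(P[:,0]-p[0])<.08)&(abs(P[:,1]-p[1])<.02)&(P[:,2]>.05)&(P[:,2]<.24)]
    print(cam,len(Q),cv2.fitLine(Q[:,:2].astype(np.float32),2,0,1e-4,1e-4).ravel(),Q.min(0),Q.max(0))
    for z in (.08,.1,.12,.15,.2,.22):
        w=Q[abs(Q[:,2]-z)<.005]
        if len(w): print("  z",z,w[:,0].min(),w[:,0].max(),np.median(w[:,1]))
    H=P[(abs(P[:,0]-.617)<.03)&(P[:,1]>.09)&(P[:,1]<.2)&(P[:,2]>.19)&(P[:,2]<.25)]
    if len(H)>20: h=H[H[:,2]>.225]; print("post",len(h),np.median(h,0),h.max(0))
E
python3 e.py; python3 -c "
import cv2;a=cv2.imread('pics/scene3.png')[100:300,280:520];b=cv2.imread('pics/side3.png')[120:350,170:410]
cv2.imwrite('pics/c3.png',cv2.hconcat([cv2.resize(a,(400,333),interpolation=2),cv2.resize(b[:200],(400,333),interpolation=2)]))"
```

```text
13.75 [0.6132 0.0518 0.283 ] [ 0.0299  0.9996 -0.0006 -0.0008] [ 0.1678  0.0835 -1.526 ] 0.00783957131518853 24.972995295920555
scene panel_notch [194.9 384.3] 0.66 on panel plane [0.6178 0.0518 0.2666]
scene panel_grip [192.7 384.5] 0.69 on panel plane [0.6167 0.0518 0.2742]
scene 783 [ 0.9993 -0.0376  0.6216  0.0459] [0.5547 0.0408 0.0616] [0.6751 0.0543 0.2398]
  z 0.08 0.5632827456724281 0.6680237701264042 0.04529235254196751
  z 0.1 0.5594309098880293 0.6702817749203451 0.04530164275432924
  z 0.12 0.5552240409337612 0.6741762473736311 0.04435644401080113
  z 0.15 0.5613693581066336 0.6715844255435377 0.04471165353469217
  z 0.2 0.5818793048697285 0.6498005961396695 0.047222929858617285
  z 0.22 0.582622775726637 0.6511371035798277 0.04630602843857479
post 29 [0.6207 0.0992 0.2369] [0.6239 0.1984 0.2469]
side panel_notch [195.4 264.8] 0.68 on panel plane [0.6175 0.0518 0.2586]
side panel_grip [190.4 260.4] 0.74 on panel plane [0.628  0.0518 0.2737]
side 1003 [ 0.9976 -0.0694  0.6117  0.0536] [0.5557 0.0446 0.0959] [0.6768 0.0614 0.2395]
  z 0.1 0.5606559816547578 0.6645968668011277 0.05264840462102488
  z 0.12 0.5560400768195071 0.6745840444343587 0.05315209184911407
  z 0.15 0.5607503335622046 0.671683350776421 0.05463444966760517
  z 0.2 0.5821870010655689 0.6495806806193654 0.05492411893092408
  z 0.22 0.5818430827101357 0.648719049856662 0.05350618212276592
post 37 [0.619  0.1079 0.2337] [0.6305 0.2    0.246 ]
```

View pics/c3.png

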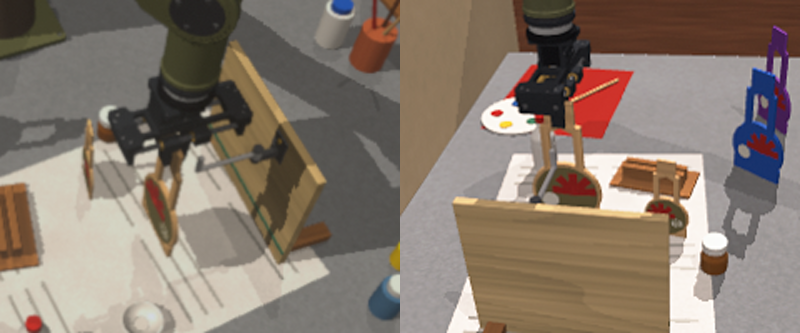

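The panel is upright in the jaws, squarely in front of the post; in the left half of the crop the panel is at (165,190) and the post at (200,163). The window centre lines up with the bar line within about 2 mm. I raise 6 mm and thread it on.

>>> send_rows --commands '[{"x": 0,"y": 0,"z": -3,"wx": 0,"wy": 0,"wz": 0,"gripper": 0},{"x": 0,"y": 0,"z": -3,"wx": 0,"wy": 0,"wz": 0,"gripper": 0},{"x": 0,"y": 8,"z": 0,"wx": 0,"wy": 0,"wz": 0,"gripper": 0},{"x": 0,"y": 10,"z": 0,"wx": 0,"wy": 0,"wz": 0,"gripper": 0},{"x": 0,"y": 10,"z": 0,"wx": 0,"wy": 0,"wz": 0,"gripper": 0},{"x": 0,"y": 10,"z": 0,"wx": 0,"wy": 0,"wz": 0,"gripper": 0},{"x": 0,"y": 10,"z": 0,"wx": 0,"wy": 0,"wz": 0,"gripper": 0},{"x": 0,"y": 4,"z": 0,"wx": 0,"wy": 0,"wz": 0,"gripper": 0}]'

```text
time: 14.72
position: [0.6165, 0.1071, 0.2899]
eef_rot: [0.029, 1.0, 0.001, 0.0]
force: [0.3, -0.0, -2.1]
opening: 0.0077
gripper_force: 24.9
```

>>> send_rows --commands '[{"x": 0,"y": 8,"z": 0,"wx": 0,"wy": 0,"wz": 0,"gripper": 0},{"x": 0,"y": 10,"z": 0,"wx": 0,"wy": 0,"wz": 0,"gripper": 0},{"x": 0,"y": 10,"z": 0,"wx": 0,"wy": 0,"wz": 0,"gripper": 0},{"x": 0,"y": 10,"z": 0,"wx": 0,"wy": 0,"wz": 0,"gripper": 0},{"x": 0,"y": 8,"z": 0,"wx": 0,"wy": 0,"wz": 0,"gripper": 0},{"x": 0,"y": 0,"z": 0,"wx": 0,"wy": 0,"wz": 0,"gripper": 0},{"x": 0,"y": 0,"z": 0,"wx": 0,"wy": 0,"wz": 0,"gripper": 0}]'

```text
time: 15.3
position: [0.6195, 0.1505, 0.2897]
eef_rot: [0.03, 1.0, -0.0, 0.0]
force: [-0.1, -0.5, -2.7]
opening: 0.0078
gripper_force: 25.0
```

```bash
python3 e.py; python3 -c "
import cv2;a=cv2.imread('pics/scene3.png')[110:290,320:500];b=cv2.imread('pics/side3.png')[150:330,180:360]
cv2.imwrite('pics/c4.png',cv2.hconcat([cv2.resize(a,(400,400),interpolation=2),cv2.resize(b,(400,400),interpolation=2)]))"
```

```text
15.3 [0.6195 0.1505 0.2897] [ 0.0298  0.9996 -0.0001  0.    ] [-0.0867 -0.5441 -2.6882] 0.007769511432804006 24.972245194549032
scene panel_notch [187. 420.] 0.94 on panel plane [0.6218 0.1505 0.2547]
scene panel_grip [180.8 423.3] 0.89 on panel plane [0.6263 0.1505 0.2853]
scene 848 [ 0.9981 -0.0617  0.629   0.143 ] [0.5661 0.1313 0.0662] [0.6805 0.1596 0.2388]
  z 0.08 0.5698582898912768 0.6754760736215935 0.1420643590185044
  z 0.1 0.566090422482631 0.674809617627651 0.1421567862298963
  z 0.12 0.5704895268976488 0.6778228301294509 0.14147300976856625
  z 0.15 0.5713178624079936 0.6778356483460732 0.14145804574140186
  z 0.2 0.5916823934993213 0.6561716145658043 0.14331275389953743
  z 0.22 0.5878089621222758 0.6559765221900049 0.1443638530703909
post 62 [0.6187 0.1411 0.2363] [0.6467 0.1998 0.2469]
side panel_notch [211. 256.] 0.84 on panel plane [0.6173 0.1505 0.2727]
side panel_grip [207.  250.7] 0.89 on panel plane [0.6293 0.1505 0.2838]
side 347 [ 0.998  -0.0631  0.6198  0.1512] [0.5781 0.1337 0.174 ] [0.6676 0.1705 0.24  ]
  z 0.2 0.5887068244458985 0.656621542832412 0.15089708241668054
  z 0.22 0.588950033986077 0.6568309830474526 0.1518625942218259
post 79 [0.5996 0.1543 0.2356] [0.6468 0.1999 0.2499]
```

View pics/c4.png

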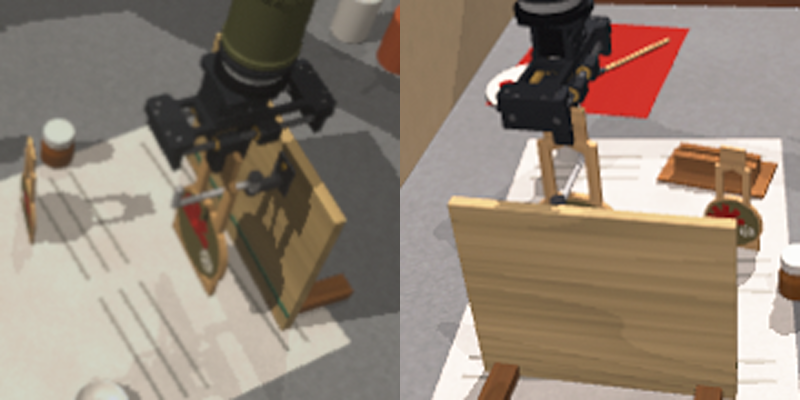

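Both views show the bar through the window, with the panel between the post and the hinge. Lowering now.

>>> send_rows --commands '[{"x": 0,"y": 3,"z": 4,"wx": 0,"wy": 0,"wz": 0,"gripper": 0},{"x": 0,"y": 1,"z": 6,"wx": 0,"wy": 0,"wz": 0,"gripper": 0},{"x": 0,"y": 0,"z": 6,"wx": 0,"wy": 0,"wz": 0,"gripper": 0},{"x": 0,"y": 0,"z": 6,"wx": 0,"wy": 0,"wz": 0,"gripper": 0},{"x": 0,"y": 0,"z": 6,"wx": 0,"wy": 0,"wz": 0,"gripper": 0},{"x": 0,"y": 0,"z": 4,"wx": 0,"wy": 0,"wz": 0,"gripper": 0},{"x": 0,"y": 0,"z": 2,"wx": 0,"wy": 0,"wz": 0,"gripper": 0},{"x": 0,"y": 0,"z": 1,"wx": 0,"wy": 0,"wz": 0,"gripper": 0},{"x": 0,"y": 0,"z": 0,"wx": 0,"wy": 0,"wz": 0,"gripper": 0},{"x": 0,"y": 0,"z": 0,"wx": 0,"wy": 0,"wz": 0,"gripper": 0}]'

```text
time: 16.43
position: [0.62, 0.154, 0.2549]
eef_rot: [0.03, 1.0, 0.0, 0.0]
force: [0.7, -0.5, -2.0]
opening: 0.008
gripper_force: 25.0
```

>>> send_rows --commands '[{"x": 0,"y": 0,"z": 1,"wx": 0,"wy": 0,"wz": 0,"gripper": 0},{"x": 0,"y": 0,"z": 1,"wx": 0,"wy": 0,"wz": 0,"gripper": 0},{"x": 0,"y": 0,"z": 1,"wx": 0,"wy": 0,"wz": 0,"gripper": 0},{"x": 0,"y": 0,"z": 0,"wx": 0,"wy": 0,"wz": 0,"gripper": 0},{"x": 0,"y": 0,"z": 0,"wx": 0,"wy": 0,"wz": 0,"gripper": 0}]'

```text
time: 16.85
position: [0.6198, 0.1538, 0.2516]
eef_rot: [0.03, 1.0, -0.0, -0.0]
force: [0.3, 0.3, -1.2]
opening: 0.0074
gripper_force: 25.0
```

Now half-millimetre steps, reading the force each time.

>>> send_rows --commands '[{"x": 0,"y": 0,"z": 0.5,"wx": 0,"wy": 0,"wz": 0,"gripper": 0},{"x": 0,"y": 0,"z": 0.5,"wx": 0,"wy": 0,"wz": 0,"gripper": 0},{"x": 0,"y": 0,"z": 0.5,"wx": 0,"wy": 0,"wz": 0,"gripper": 0},{"x": 0,"y": 0,"z": 0,"wx": 0,"wy": 0,"wz": 0,"gripper": 0}]'

```text
time: 17.18
position: [0.6198, 0.1538, 0.2501]
eef_rot: [0.03, 1.0, -0.0, -0.0]
force: [-0.0, -0.1, -1.4]
opening: 0.0075
gripper_force: 25.0
```

>>> send_rows --commands '[{"x": 0,"y": 0,"z": 0.5,"wx": 0,"wy": 0,"wz": 0,"gripper": 0},{"x": 0,"y": 0,"z": 0.5,"wx": 0,"wy": 0,"wz": 0,"gripper": 0},{"x": 0,"y": 0,"z": 0,"wx": 0,"wy": 0,"wz": 0,"gripper": 0}]'

```text
time: 17.43
position: [0.6198, 0.1538, 0.2491]
eef_rot: [0.03, 1.0, -0.0, -0.0]
force: [-0.7, 0.2, -2.2]
opening: 0.0075
gripper_force: 25.0
```

>>> send_rows --commands '[{"x": 0,"y": 0,"z": 0.5,"wx": 0,"wy": 0,"wz": 0,"gripper": 0},{"x": 0,"y": 0,"z": 0.5,"wx": 0,"wy": 0,"wz": 0,"gripper": 0},{"x": 0,"y": 0,"z": 0,"wx": 0,"wy": 0,"wz": 0,"gripper": 0}]'

```text
time: 17.68
position: [0.6198, 0.1538, 0.2481]
eef_rot: [0.03, 1.0, -0.0, -0.0]
force: [-0.3, -0.1, -2.5]
opening: 0.0075
gripper_force: 25.0
```

>>> send_rows --commands '[{"x": 0,"y": 0,"z": 0.5,"wx": 0,"wy": 0,"wz": 0,"gripper": 0},{"x": 0,"y": 0,"z": 0.5,"wx": 0,"wy": 0,"wz": 0,"gripper": 0},{"x": 0,"y": 0,"z": 0,"wx": 0,"wy": 0,"wz": 0,"gripper": 0}]'

```text
time: 17.93
position: [0.6199, 0.1538, 0.2473]
eef_rot: [0.03, 1.0, -0.0, 0.0]
force: [-0.4, -0.0, -0.8]
opening: 0.0078
gripper_force: 25.0
```

>>> send_rows --commands '[{"x": 0,"y": 0,"z": 0.5,"wx": 0,"wy": 0,"wz": 0,"gripper": 0},{"x": 0,"y": 0,"z": 0,"wx": 0,"wy": 0,"wz": 0,"gripper": 0}]'

```text
time: 18.1
position: [0.6199, 0.1539, 0.247]
eef_rot: [0.03, 1.0, -0.0, 0.0]
force: [-0.2, -0.9, 1.2]
opening: 0.008
gripper_force: 25.0
```

>>> send_rows --commands '[{"x": 0,"y": 0,"z": 0.5,"wx": 0,"wy": 0,"wz": 0,"gripper": 0},{"x": 0,"y": 0,"z": 0,"wx": 0,"wy": 0,"wz": 0,"gripper": 0}]'

```text
time: 18.27
position: [0.62, 0.1539, 0.2467]
eef_rot: [0.03, 1.0, 0.0, 0.0]
force: [-1.1, -0.4, 1.5]
opening: 0.0081
gripper_force: 25.0
```

>>> send_rows --commands '[{"x": 0.7,"y": 0,"z": 0,"wx": 0,"wy": 0,"wz": 0,"gripper": 0},{"x": 0.8,"y": 0,"z": 0,"wx": 0,"wy": 0,"wz": 0,"gripper": 0},{"x": 0,"y": 0,"z": 0,"wx": 0,"wy": 0,"wz": 0,"gripper": 0}]'

```text
time: 18.52
position: [0.6185, 0.1541, 0.2463]
eef_rot: [0.03, 1.0, 0.0, 0.0]
force: [0.8, 0.7, 1.0]
opening: 0.0078
gripper_force: 25.0
```

>>> send_rows --commands '[{"x": 0,"y": 0,"z": 0,"wx": 0,"wy": 0,"wz": 0,"gripper": 0},{"x": 0,"y": 0,"z": 0,"wx": 0,"wy": 0,"wz": 0,"gripper": 0}]'

```text
time: 18.68
position: [0.6185, 0.1541, 0.2463]
eef_rot: [0.03, 1.0, 0.0, 0.0]
force: [0.5, 0.7, 1.1]
opening: 0.0078
gripper_force: 25.0
```

>>> send_rows --commands '[{"x": 0,"y": 0,"z": 0.5,"wx": 0,"wy": 0,"wz": 0,"gripper": 0},{"x": 0,"y": 0,"z": 0,"wx": 0,"wy": 0,"wz": 0,"gripper": 0}]'

```text
time: 18.85
position: [0.6185, 0.1541, 0.246]
eef_rot: [0.03, 1.0, 0.0, 0.0]
force: [0.6, 0.7, 2.3]
opening: 0.0079
gripper_force: 25.0
```

>>> send_rows --commands '[{"x": 0,"y": 0,"z": 0,"wx": 0,"wy": 0,"wz": 0,"gripper": 0},{"x": 0,"y": 0,"z": 0,"wx": 0,"wy": 0,"wz": 0,"gripper": 0},{"x": 0,"y": 0,"z": 0,"wx": 0,"wy": 0,"wz": 0,"gripper": 0},{"x": 0,"y": 0,"z": 0,"wx": 0,"wy": 0,"wz": 0,"gripper": 0},{"x": 0,"y": 0,"z": 0,"wx": 0,"wy": 0,"wz": 0,"gripper": 0},{"x": 0,"y": 0,"z": 0,"wx": 0,"wy": 0,"wz": 0,"gripper": 0},{"x": 0,"y": 0,"z": 0,"wx": 0,"wy": 0,"wz": 0,"gripper": 0},{"x": 0,"y": 0,"z": 0,"wx": 0,"wy": 0,"wz": 0,"gripper": 0},{"x": 0,"y": 0,"z": 0,"wx": 0,"wy": 0,"wz": 0,"gripper": 0},{"x": 0,"y": 0,"z": 0,"wx": 0,"wy": 0,"wz": 0,"gripper": 0},{"x": 0,"y": 0,"z": 0,"wx": 0,"wy": 0,"wz": 0,"gripper": 0},{"x": 0,"y": 0,"z": 0,"wx": 0,"wy": 0,"wz": 0,"gripper": 0}]'

```text
time: 19.85
position: [0.6184, 0.1541, 0.2458]
eef_rot: [0.03, 1.0, 0.0, 0.0]
force: [0.6, -0.5, 4.6]
opening: 0.0078
gripper_force: 25.0
```

>>> send_rows --commands '[{"x": 0,"y": 0,"z": -0.5,"wx": 0,"wy": 0,"wz": 0,"gripper": 0},{"x": 0,"y": 0,"z": 0,"wx": 0,"wy": 0,"wz": 0,"gripper": 0},{"x": 0,"y": 0,"z": 0,"wx": 0,"wy": 0,"wz": 0,"gripper": 0},{"x": 0,"y": 0,"z": 0,"wx": 0,"wy": 0,"wz": 0,"gripper": 0}]' --newtons 5

```text
time: 20.18
position: [0.6184, 0.154, 0.246]
eef_rot: [0.03, 1.0, 0.0, -0.0]
force: [0.6, 0.9, 1.8]
opening: 0.0081
gripper_force: 5.0
```

>>> send_rows --commands '[{"x": 0,"y": 0,"z": 0,"wx": 0,"wy": 0,"wz": 0,"gripper": 0.1},{"x": 0,"y": 0,"z": 0,"wx": 0,"wy": 0,"wz": 0,"gripper": 0.13},{"x": 0,"y": 0,"z": 0,"wx": 0,"wy": 0,"wz": 0,"gripper": 0.16},{"x": 0,"y": 0,"z": 0,"wx": 0,"wy": 0,"wz": 0,"gripper": 0.2},{"x": 0,"y": 0,"z": 0,"wx": 0,"wy": 0,"wz": 0,"gripper": 0.25},{"x": 0,"y": 0,"z": 0,"wx": 0,"wy": 0,"wz": 0,"gripper": 0.28},{"x": 0,"y": 0,"z": 0,"wx": 0,"wy": 0,"wz": 0,"gripper": 0.28},{"x": 0,"y": 0,"z": 0,"wx": 0,"wy": 0,"wz": 0,"gripper": 0.28}]'

```text
time: 20.85
position: [0.6183, 0.1539, 0.2462]
eef_rot: [0.03, 1.0, -0.0, -0.0]
force: [0.8, 0.1, 0.1]
opening: 0.0248
gripper_force: 0.0
```

```bash
python3 e.py
```

```text
20.85 [0.6183 0.1539 0.2462] [ 0.0304  0.9995 -0.     -0.    ] [0.8461 0.0707 0.0689] 0.024804230539265202 0.0
scene panel_notch [192.5 418.3] 0.86 on panel plane [0.6183 0.1539 0.2253]
scene panel_grip [191.  420.1] 0.79 on panel plane [0.6229 0.1539 0.2376]
scene 769 [ 0.9984 -0.0574  0.6291  0.1471] [0.5609 0.1341 0.0502] [0.6803 0.1735 0.2398]
  z 0.08 0.5640109823407361 0.6781428292829365 0.14587636305316298
  z 0.1 0.5620546280830127 0.6796248724959548 0.1456536599231094
  z 0.12 0.5717439106780382 0.6730130775548041 0.14590112916509435
  z 0.15 0.594197004597154 0.654247428482313 0.14792667193228187
  z 0.2 0.640755895884162 0.6555437810658545 0.14491292884002832
  z 0.22 0.6153160004772878 0.6545724953262819 0.14595660850058972
post 156 [0.6263 0.1446 0.2381] [0.6461 0.1993 0.2499]
side panel_notch [227.3 257.3] 0.63 on panel plane [0.6182 0.1539 0.2264]
side panel_grip [221.5 252.7] 0.54 on panel plane [0.628  0.1539 0.2435]
side 221 [ 0.9982 -0.0598  0.6171  0.1576] [0.5874 0.1468 0.1786] [0.6569 0.1726 0.2399]
  z 0.2 0.5877881691306439 0.6551527773812424 0.1569140886923227
  z 0.22 0.587382078609441 0.6562766923780207 0.1572348798841393
post 123 [0.6119 0.175  0.2375] [0.6461 0.1997 0.2499]
```

Released; the panel hangs still. Rising straight up, then looking.

>>> send_rows --commands '[{"x": 0,"y": 0,"z": -4,"wx": 0,"wy": 0,"wz": 0,"gripper": 0.28},{"x": 0,"y": 0,"z": -8,"wx": 0,"wy": 0,"wz": 0,"gripper": 0.28},{"x": 0,"y": 0,"z": -12,"wx": 0,"wy": 0,"wz": 0,"gripper": 0.28},{"x": 0,"y": 0,"z": -15,"wx": 0,"wy": 0,"wz": 0,"gripper": 0.28},{"x": 0,"y": 0,"z": -20,"wx": 0,"wy": 0,"wz": 0,"gripper": 0.28},{"x": 0,"y": 0,"z": -20,"wx": 0,"wy": 0,"wz": 0,"gripper": 0.28},{"x": 0,"y": 0,"z": -20,"wx": 0,"wy": 0,"wz": 0,"gripper": 0.28},{"x": 0,"y": 0,"z": -20,"wx": 0,"wy": 0,"wz": 0,"gripper": 0.28},{"x": 0,"y": 0,"z": 0,"wx": 0,"wy": 0,"wz": 0,"gripper": 0.28},{"x": 0,"y": 0,"z": 0,"wx": 0,"wy": 0,"wz": 0,"gripper": 0.28}]'

```text
time: 21.98
position: [0.6186, 0.1547, 0.3673]
eef_rot: [0.03, 1.0, 0.001, 0.002]
force: [-0.1, -0.9, -0.6]
opening: 0.0248
gripper_force: 0.0
```

```bash
sed -i 's/^s=readout.*/s=readout.state(); p=np.array([.6185,.151,.2]); print(s["time"],s["position"],s["force"])/' e.py; python3 e.py; python3 -c "
import cv2;a=cv2.imread('pics/scene3.png')[110:290,320:500];b=cv2.imread('pics/side3.png')[150:330,180:360]
cv2.imwrite('pics/c5.png',cv2.hconcat([cv2.resize(a,(400,400),interpolation=2),cv2.resize(b,(400,400),interpolation=2)]))"
```

```text
21.9833 [0.6186 0.1547 0.3673] [-0.0912 -0.8779 -0.593 ]
scene panel_notch [192.1 418.1] 0.69 on panel plane [0.6203 0.151  0.2311]
scene panel_grip [190.4 422.6] 0.89 on panel plane [0.6337 0.151  0.2553]
scene 842 [ 0.9984 -0.0566  0.6263  0.1469] [0.5604 0.1316 0.0501] [0.6798 0.1551 0.2399]
  z 0.08 0.5626641856041809 0.6785710676623367 0.14563935773095887
  z 0.1 0.5635325671722019 0.679787662094699 0.14601956858118642
  z 0.12 0.5694638678126597 0.6741656990009659 0.14591667553638793
  z 0.15 0.5957534582245656 0.6552438359134579 0.14750994647804233
  z 0.2 0.5863763654869696 0.6553980525399307 0.14700310601163674
  z 0.22 0.5856295952050272 0.6548418557563983 0.14627249330298547
post 118 [0.6226 0.146  0.2373] [0.6462 0.1994 0.25  ]
side panel_notch [230.6 256.1] 0.78 on panel plane [0.6232 0.151  0.2139]
side panel_notch [316.8 274.6] 0.42 on panel plane [ 0.6011  0.151  -0.0976]
side panel_grip [218.  249.1] 0.76 on panel plane [0.6369 0.151  0.2516]
side 310 [ 0.9981 -0.061   0.6202  0.1573] [0.5874 0.1462 0.1772] [0.6561 0.1701 0.2395]
  z 0.2 0.5875268514796642 0.655867755875062 0.15668383817886433
  z 0.22 0.5882089450636296 0.6556327715664896 0.15683679554336422
post 177 [0.6201 0.1573 0.2378] [0.6465 0.1996 0.2499]
```

View pics/c5.png

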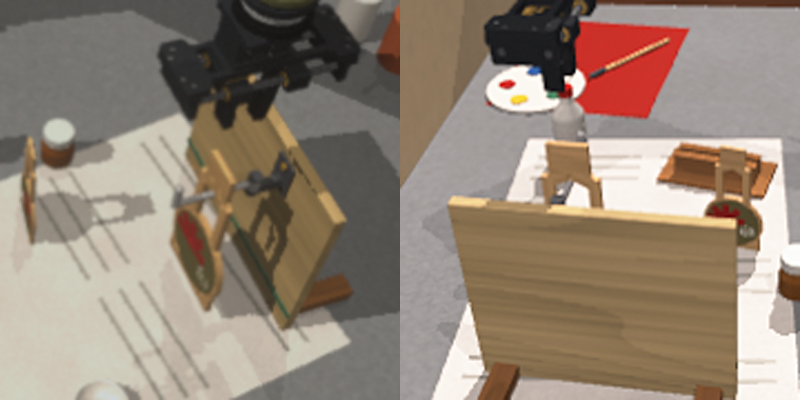

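The panel hangs upright on the bar by its window (left half: panel (197,240), bar (220,190)). The gripper is well clear, so I hand in.

```bash
python3 -c "
from workcell import order
print(order.finish_job())"
```

```text
the job is handed in; nothing more can be done
None
```

I swung the hook out to its stop and hung the panel on it by its window. The reaction at the stop was about 8 N and the press on the hook an estimated 7 N at most. I held the panel for about a second before letting go, left the bottle, jar and dish alone, and handed the job in at about 22 s.

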